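# Weigh a bucket of fired clay pieces on a hook scale

## Robot

A 6-joint arm with a two-finger parallel gripper is mounted at the origin on the work surface. World frame = base frame: x ahead of the robot, y to its left, z up, the work surface at z = 0. Lengths are in mm, angles in degrees, forces in N, time in s.
With the tool pointing down it reaches from about 300 to 850 mm from the base axis. Payload 4.2 kg.
Tool frame: the origin (TCP) lies midway between the tips of the shut fingers; the grasp point (between the pads) lies 19 mm behind it; z points along the fingers, y is the line along which they close (so a half turn about z gives the same grasp; the last joint's range is limited). The gripper opens to 91 mm and grips with 3 to 60 N. Pads are 32 mm wide; open, the fingers measure 118 mm over their backs; the gripper's body (76 mm by 178 mm) begins 60 mm behind the grasp point.
Start: joints at [75.057, 18.312, 89.639, -0, 72.044, -1.146], TCP at [137.128, 558.429, 174.076] pointing down, gripper open.
Joint ranges: [-177.97, 177.97], [-48.28, 115.42], [12.27, 149.76], [-77.06, 257.06], [2.81, 150.46], [-146.56, 146.56]. Speed limits (degrees/s): [147.25, 147.25, 180, 180, 180, 180].

## Interface

Orientations are given as [roll, pitch, yaw] about the fixed x, y, z axes, in that order (R = Rz(yaw) Ry(pitch) Rx(roll)).
In Python, from workcell import state, grab_frame, camera_model, workorder gives the robot as it stands.
- The arm moves only by the tool carry_out, never from a script. Its argument "commands" is a list of rows, each a list of 7 numbers: the turn, a rotation vector about the tool's x, y, z in degrees, then the shift along the tool's x, y, z in mm, then the opening, from -1 (shut) to 1 (fully open). In form: [[ax, ay, az, dx, dy, dz, hand], ...]. A call has 1 to 20 rows; each row is the pose to reach, as a shift and turn from the pose commanded when the call began, along the tool's axes at that moment; what a row does not reach only later rows make up. A row lasts 1/10 s, in which the tool goes at most 50 mm and 8.59 degrees, less where a joint would pass 70% of its speed; a pose out of reach is approached as far as the arm can. A call with a gripper value outside its range is refused whole. The fingers move at their own pace and stop on an object; "force" is the grip in N (left out, the last holds). Time passes only in rows, so rows that repeat a pose let the fingers close. It gives the time, the measured TCP pose, the force, the opening and the grip force at its end, in the units of the state.
- state(): the state, without advancing time (a new reading comes with each control period).
- grab_frame(name): name is "scene" or "top" or "wrist"; returns the picture (400x640x3 uint8, red, green, blue); there is no depth.
- camera_model(name): a dict with "fx", "fy", "cx", "cy" (pixels), "origin" and "rotation" of the camera in the world; the wrist camera has in their place "mount" (4x4, takes a point from camera to tool coordinates, whose origin is the TCP and whose axes are the flange's). Camera axes: x right, y up, looking along -z (the intrinsics and any distortion apply to the point x, -y, -z); pixel columns grow to the right and rows downward; lengths in mm; the calibration is good to about 2 mm. A picture is of the moment at which its call begins: read the wrist's pose just before it. camera_model takes no time and is no camera call.
- workorder.job_done(): hands the job in; it is judged then, once.
The state is a dict: "time_s": time; "qpos": joint angles; "qvel": joint speeds; "effort": joint torques, N m; "ee_pos": TCP position; "ee_rot": TCP orientation; "force": force on the tool from outside, world axes, zero at the start; "torque": the same for the moment, N m; "gripper_width": finger opening in mm; "gripper_force": force on a finger pad.
Only numpy, scipy, OpenCV 4.12 (cv2) and the standard library are available. Lean on these libraries where they do the work, as an engineer would, in place of code of your own. Each camera call takes 0.05 s, during which the arm holds its last target. There are 200 camera calls.

## Task

Weigh the blue bucket: take the brass check weight off the scale's hook and stand it gently upright on the round white tile, then hang the blue bucket by its wire handle on the hook, keeping it upright, and let go. Only then slide the orange transport lock all the way to its far end, away from the green weigh button, and finally press that button fully and let it come back. Leave the yellow bucket, the glaze jar and the bowl where they are.

Things in the scene. Friction and masses are not known exactly. Their poses are not given: they have to be found in the camera images.
- scale: Fixed hook scale. Origin on the table right below the hook's saddle; x points away from the robot. White column: front face at x = 80 mm, 70 mm wide, 230 mm high. Foot plate 12 mm thick, x -50 to 140, y -360 to 70 mm. The 8 mm steel hook leaves the column along -x. Low white console on the right (x -45 to 45, y -355 to -135 mm, top at 35 mm) with lock and button.
- saddle (a point): Where the centre of a hanging wire rests on the hook, 203 mm above the table (hook's upper side 199 mm, underside 191 mm; flat for 24 mm along x). The hook's upturned tip is at scale x = -34 mm, its top 219 mm above the table: a bail's wire must pass over it to get on or off, moving along the scale's x with the bail lying across.
- blue: Round blue plastic bucket, 0.3 to 0.6 kg, fired clay pieces fixed inside; 90 mm across the rim, rim 70 mm high. Origin: centre of underside, z up. Rigid bail: 7 mm steel wire arch in the body y-z plane, centreline peak 155 mm up, sloping to 138 mm at its legs (y = +-43 mm). 
- blue_bail (a point): Centre of the peak of the blue bucket's wire bail, the part that rests on the hook.
- blue_grip (a point): On the axis of the blue bucket's upright square grip block on top of the bail (22 x 22 mm, from 155.5 to 193.5 mm above the underside); this point is 177.5 mm up. Take the block from above, fingers closing along body y, tips no lower than the wire.
- yellow: Round yellow plastic bucket, 0.3 to 0.6 kg, fired clay pieces fixed inside; 90 mm across the rim, rim 70 mm high. Origin: centre of underside, z up. Otherwise like the blue one. Leave it alone.
- weight: Brass check weight, 0.5 kg: disc 60 mm in diameter, 30 mm high. Origin: centre of underside, z up. It hangs on the hook at the start. Rigid bail: 7 mm steel wire arch in the body y-z plane, centreline peak 155 mm up, sloping to 147 mm at its legs (y = +-20 mm). 
- weight_bail (a point): Centre of the peak of the check weight's wire bail.
- weight_grip (a point): On the axis of the check weight's dark wooden grip block on top of the bail (22 x 22 mm, from 155.5 to 193.5 mm above the underside); this point is 177.5 mm up. Take the block as that of the bucket.
- mat: Fixed round white ceramic tile, 94 mm in diameter, 4 mm thick; origin at the centre of its underside on the table.
- lock (a joint): Transport lock: slide of the orange grip along the scale's +y, in m; 0 = locked, at the end beside the green button; 0.080 = released, at the end stop nearest the hook. It starts somewhere in the locked part and stays where it is left (about 1.5 N to move).
- lock_top (a point): Top centre of the orange lock grip, which is 28 mm along the scale's x, 20 mm along its y and 40 mm tall; it stands on a track whose top is 49 mm above the table, its own top at about 90 mm.
- weigh (a joint): Travel of the weigh button in m: 0 = up, 0.006 = fully down (5 N, springs back).
- weigh_top (a point): Centre of the top of the green round weigh button (30 mm in diameter), at the right end of the console; it is pressed straight down.
- glaze_jar: Small closed jar, 52 mm in diameter and 55 mm high; origin at the centre of its underside. Leave it alone.
- bowl: Terracotta bowl, 110 mm across and 45 mm high; origin at the centre of its underside. Leave it alone.

How it is judged (in metres and radians):
On the way, in this order (a step that is already met when the one before it is completed fails the run):
1. the check weight stands upright on the white tile, let go (horizontal distance between weight and mat below 0.028 m and height (world z) of weight below 0.01 m and angle between weight's own z axis and vertical below 0.1 rad and linear speed of weight below 0.03 m/s and contact force between the fingers and weight below 0.1 N), for 0.2 s.
2. the blue bucket hangs by its handle on the hook, let go (x of blue_bail in the frame of scale between -0.03 and 0.045 m and y of blue_bail in the frame of scale between -0.02 and 0.02 m and height (world z) of blue_bail between 0.195 and 0.22 m and angle between blue's own z axis and vertical below 0.2 rad and height (world z) of blue above 0.03 m and contact force between blue and scale above 1 N and contact force between the fingers and blue below 0.1 N), for 0.2 s.
3. the transport lock is slid to its released end stop (value of joint lock above 0.076 m), for 0.1 s.
4. the weigh button is pressed (value of joint weigh above 0.0045 m).
At the end, for the whole second after the job is handed in: Weight upright (0.1 rad), at rest on the tile within 28 mm of its centre; blue bucket hanging at rest, bail peak 195 to 220 mm up, between hook tip and column (scale x -30 to 45, y +-20 mm), upright within 0.2 rad; both let go; lock at 76 mm or more of its 80 mm; button up again (under 2 mm) (all of step 1 and all of step 2 and linear speed of blue below 0.05 m/s and value of joint lock above 0.076 m and value of joint weigh below 0.002 m); the robot touches nothing.
It fails at once if the check weight is dropped instead of set down (falls free of the fingers faster than 0.4 m/s) (contact force between the fingers and weight below 0.1 N and linear speed of weight above 0.4 m/s).
It fails at once if the yellow bucket is shifted by more than 30 mm (distance of yellow from where it was at the start of the episode above 0.03 m).
It fails at once if the glaze jar is shifted by more than 30 mm (distance of glaze_jar from where it was at the start of the episode above 0.03 m).
It fails at once if the bowl is shifted by more than 30 mm (distance of bowl from where it was at the start of the episode above 0.03 m).
It fails at once if the blue bucket is tipped by more than 0.7 rad (angle between blue's own z axis and vertical above 0.7 rad).
It also fails if it takes over 72 s, if anything falls off the work surface, if the arm or the gripper's body presses on something with over 40 N, if the wrist force passes 120 N, or if a joint passes its speed limit or range.

## Working session

There is one attempt and no reset: what is moved stays moved. The work goes in short steps, Python scripts to look and compute and a tool call to move; the robot and the scene stay as the last step left them, time stands still between calls to the robot, and variables do not carry over. Pictures are saved under pics/ and viewed, at most 10 in all, crops included, and the job is handed in when it is done.

Besides the shell and the picture viewer there is one more tool, called after "Request:" by a JSON object that holds its "fn" and its "kwargs", one argument or row to a line. carry_out: Moves the arm, as the interface text tells. Its arguments: {"type":"object","properties":{"commands":{"type":"array"},"force":{"type":"number"}},"required":["commands"]}

```bash
mkdir -p pics; python3 - <<'E'
from workcell import *
import cv2,numpy as np
np.set_printoptions(precision=4,suppress=True)
print(state())
for n in("scene","top","wrist"):
    f=grab_frame(n); cv2.imwrite(f"pics/{n}0.png",f[:,:,::-1]); print(n,camera_model(n))
a=cv2.imread("pics/scene0.png");b=cv2.imread("pics/top0.png")
E
```

```text
{'time_s': 0.0, 'qpos': array([75.0565, 18.3512, 89.7076, -0.0028, 72.0435, -1.146 ]), 'qvel': array([ 0.0249, -0.0775,  0.0452,  0.1045, -0.0071,  0.1033]), 'effort': array([  0.0007, -41.2472, -23.1968,   0.0729,   0.0457,  -0.0001]), 'ee_pos': array([136.998 , 557.8364, 173.2166]), 'ee_rot': array([-179.8976,    0.0006,  166.2033]), 'force': array([1.0129, 0.4113, 0.8922]), 'torque': array([0.0333, 0.0271, 0.0335]), 'gripper_force': 0.0, 'gripper_width': 91.32137617916588}
scene {'fx': 384.9753070163105, 'fy': 384.9753070163105, 'cx': 324.7555764842392, 'cy': 201.99205170527776, 'origin': array([1284.9708, -292.8692,  820.2391]), 'rotation': array([49.4796, -0.2211, 74.6611])}
top {'fx': 394.36093847349224, 'fy': 394.36093847349224, 'cx': 315.5898776420878, 'cy': 199.08783509412388, 'origin': array([ 416.1745,  -75.115 , 1291.2859]), 'rotation': array([  5.4852,   1.0806, -91.3823])}
wrist {'fx': 285.44748141439135, 'fy': 285.44748141439135, 'cx': 318.22645848819275, 'cy': 199.61933218709456, 'mount': array([[  -0.    ,    0.9639,    0.2662,   76.4231],
       [   1.    ,   -0.0005,    0.0017,    1.2207],
       [   0.0018,    0.2662,   -0.9639, -211.1409],
       [   0.    ,    0.    ,    0.    ,    1.    ]])}
```

View pics/scene0.png

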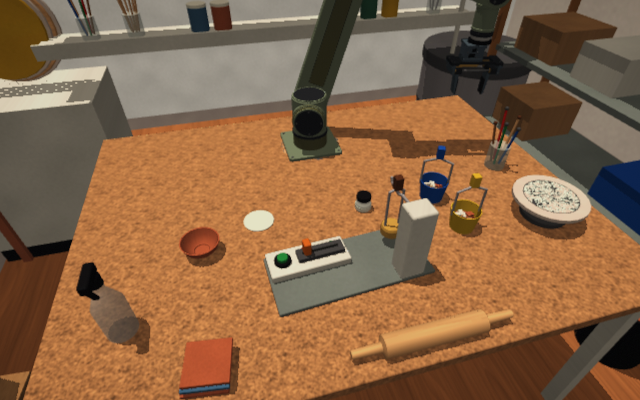

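View pics/top0.png

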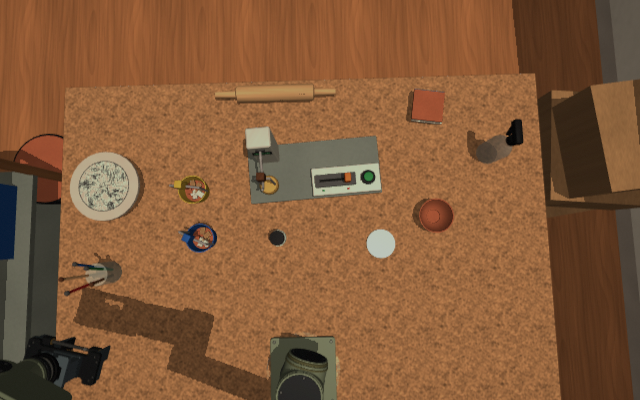

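The overhead view shows the scale at (250-380, 130-200), brown grip at (260,177), blue grip at (185,238), tile at (381,244), lock at (348,177) and button at (368,177). In the scene view the same things are at (398,183), (440,153), (259,220), (307,246) and (283,260).

```bash
cat > h.py <<'E'
import numpy as np,cv2
from scipy.spatial.transform import Rotation as R
from workcell import *
np.set_printoptions(precision=1,suppress=True)
def cam(n,s=None):
    c=camera_model(n)
    if n=="wrist":
        M=np.array(c["mount"]); Rt=R.from_euler("xyz",s["ee_rot"],degrees=True).as_matrix()
        return c,Rt@M[:3,3]+s["ee_pos"],Rt@M[:3,:3]
    return c,np.array(c["origin"]),R.from_euler("xyz",c["rotation"],degrees=True).as_matrix()
def ray(C,p):
    c,o,r=C; d=r@np.array([(p[0]-c["cx"])/c["fx"],-(p[1]-c["cy"])/c["fy"],-1]); return o,d/np.linalg.norm(d)
def plane(C,p,z):
    o,d=ray(C,p); return o+d*(z-o[2])/d[2]
def tri(C1,p1,C2,p2):
    (a,u),(b,v)=ray(C1,p1),ray(C2,p2)
    t=np.linalg.lstsq(np.c_[u,-v],b-a,rcond=None)[0]; A=a+u*t[0];B=b+v*t[1]
    return (A+B)/2,np.linalg.norm(A-B)
def proj(C,X):
    c,o,r=C; q=r.T@(np.asarray(X)-o); return np.array([c["cx"]+c["fx"]*q[0]/-q[2],c["cy"]+c["fy"]*q[1]/q[2]])
def blobs(img,lo,hi,box=None,amin=8):
    m=cv2.inRange(cv2.cvtColor(img,cv2.COLOR_RGB2HSV),np.array(lo),np.array(hi))
    if box is not None:
        k=np.zeros_like(m);x0,y0,x1,y1=box;k[y0:y1,x0:x1]=255;m&=k
    n,l,st,ce=cv2.connectedComponentsWithStats(m)
    return [(ce[i],st[i]) for i in range(1,n) if st[i][4]>=amin],m
E
python3 - <<'E'
from h import *
S,T=cam("scene"),cam("top")
s=cv2.imread("pics/scene0.png")[:,:,::-1].copy();t=cv2.imread("pics/top0.png")[:,:,::-1].copy()
def b(n,lo,hi,bs,bt):
    out=[]
    for im,bx in((s,bs),(t,bt)):
        B,_=blobs(im,lo,hi,bx); B.sort(key=lambda q:-q[1][4]); out.append(B[0][0] if B else None); print(n,[(q[0],q[1]) for q in B[:2]])
    if out[0] is not None and out[1] is not None: print("  ->",*tri(S,out[0],T,out[1]))
b("bluegrip",(105,150,50),(130,255,255),(430,140,450,160),(178,228,191,245))
b("yelgrip",(20,150,80),(32,255,255),(466,170,484,188),(170,176,184,192))
b("lock",(3,190,120),(15,255,255),(295,232,316,258),(340,168,356,184))
b("btn",(50,100,30),(80,255,255),(270,245,295,270),(358,168,378,186))
b("mat",(0,0,150),(180,60,255),(240,205,278,235),(362,226,400,262))
b("browngrip",(0,60,10),(12,255,90),(388,172,408,192),(252,168,268,184))
A=cv2.resize(s[140:300,255:495],None,fx=3.3,fy=3.3,interpolation=cv2.INTER_CUBIC)[:,:,::-1];B=cv2.resize(t[120:270,160:400],None,fx=3.3,fy=3.3,interpolation=cv2.INTER_CUBIC)[:,:,::-1]
cv2.imwrite("pics/a1.png",A);cv2.imwrite("pics/b1.png",B)
E
```

```text
bluegrip [(array([440.6, 152. ]), array([437, 146,   8,  13,  87], dtype=int32))]
bluegrip [(array([186.8, 238.5]), array([182, 234,   9,  11,  71], dtype=int32))]
  -> [421.6 312.2 173.9] 1.7458465124300695
yelgrip [(array([475.6, 179.8]), array([470, 173,  12,  14, 118], dtype=int32))]
yelgrip [(array([179.2, 185.3]), array([174, 179,  10,  13,  94], dtype=int32))]
  -> [574.7 336.1 174.6] 3.8674892214776513
lock [(array([306. , 242.3]), array([302, 238,   9,   9,  61], dtype=int32))]
lock [(array([347.3, 176.2]), array([345, 173,   6,   9,  36], dtype=int32))]
  -> [ 600.8 -154.    86.2] 1.4130940866967125
btn [(array([282. , 257.8]), array([276, 253,  13,  11, 102], dtype=int32))]
btn [(array([368. , 175.9]), array([364, 171,   9,  10,  71], dtype=int32))]
  -> [ 605.7 -221.4   50.7] 2.4133507494145587
mat [(array([258.4, 220.4]), array([244, 211,  30,  20, 477], dtype=int32))]
mat [(array([380.5, 243.3]), array([367, 229,  28,  29, 653], dtype=int32))]
  -> [ 391.5 -259.4    0.6] 2.593264644816707
browngrip [(array([397.7, 183.1]), array([392, 175,  12,  17, 147], dtype=int32))]
browngrip [(array([260.3, 176.7]), array([256, 172,  10,  10,  81], dtype=int32))]
  -> [585.5  93.7 220.1] 0.9857177051564823
```

View pics/b1.png

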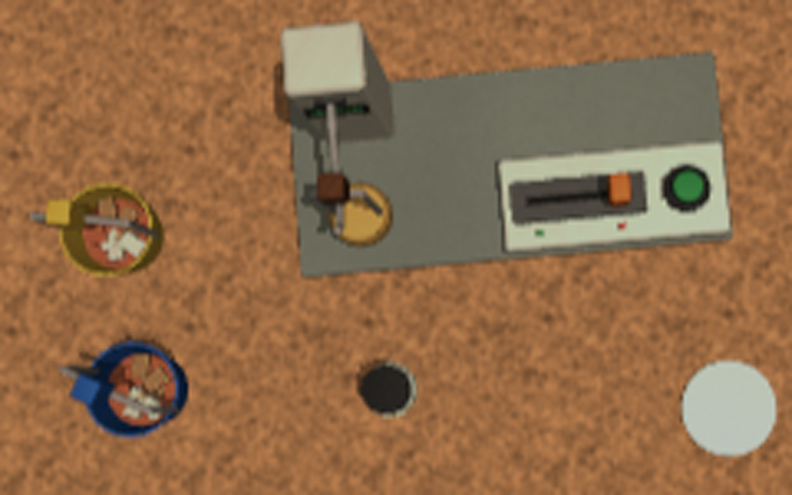

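```bash
python3 - <<'E'
from h import *
S,T=cam("scene"),cam("top")
f=lambda p,z:plane(T,(160+p[0]/3.3,120+p[1]/3.3),z)
C=[f(p,35) for p in((500,160),(722,143),(730,236),(507,250))]
for c in C: print(c)
yaw=lambda v:np.degrees(np.arctan2(v[1],v[0]))
ys=[yaw(C[0]-C[1])-90,yaw(C[3]-C[2])-90,yaw(C[0]-C[3]),yaw(C[1]-C[2])];print("yaws",ys)
p=[f((302,276),12),f((715,55),12)];print(p, yaw(p[1]-p[0]), "expect rel",np.degrees(np.arctan2(-430,190)))
col=[f(q,230) for q in((287,95),(364,92),(360,24),(283,30))];print(col,yaw(col[0]-col[1])-90)
# fit scale frame: local points
L=np.array([[45,-135],[45,-355],[-45,-355],[-45,-135],[-50,70],[140,-360],[80,35],[80,-35]]);W=np.array([c[:2] for c in C+p+col[:2]])
M,_=cv2.estimateAffinePartial2D(L.astype(np.float32),W.astype(np.float32),method=cv2.LMEDS)
a=L-L.mean(0);b=W-W.mean(0);th=np.arctan2((a[:,0]*b[:,1]-a[:,1]*b[:,0]).sum(),(a*b).sum())
r=np.array([[np.cos(th),-np.sin(th)],[np.sin(th),np.cos(th)]]);t=W.mean(0)-r@L.mean(0)
print("fit",np.degrees(th),t,"res",W-(L@r.T+t))
for n,q in(("brown",(585.5,93.7)),("lock",(600.8,-154)),("btn",(605.7,-221.4))):print(n,r.T@(np.array(q)-t))
print("bail blue",f((65,372),140),f((110,403),140))
E
```

```text
[636.8 -43.6  35. ]
[ 647.7 -260.5   35. ]
[ 556.2 -264.7   35. ]
[548.2 -48.3  35. ]
yaws [np.float64(2.8604100768259286), np.float64(2.1160568325151843), np.float64(3.068757739278489), np.float64(2.5846537380804784)]
[array([530.1, 155.6,  12. ]), array([ 741.2, -260.5,   12. ])] -63.09584936524039 expect rel -66.16125981682828
[array([662.2, 127.5, 230. ]), array([662.9,  63.3, 230. ]), array([720.8,  65.9, 230. ]), array([717.6, 130.5, 230. ])] 0.6362162021415685
fit 3.0549531979259608 [583.5  90.5] res [[ 1.2 -1.6]
 [ 0.3  1.1]
 [-1.3  1.8]
 [ 2.5 -1.6]
 [ 0.2 -2.1]
 [-1.3  1.1]
 [ 0.7 -2.1]
 [-2.4  3.5]]
brown [2.2 3.1]
lock [   4.2 -245. ]
btn [   5.5 -312.6]
bail blue [438.6 344.2 140. ] [410.3 303.9 140. ]
```

Request:
{"fn": "carry_out", "kwargs": {
  "commands": [
    [0, 0, 0, 0, 0, -50, 1],
    [0, 0, 0, 0, 0, -100, 1],
    [0, 0, 0, 0, 0, -156, 1],
    [0, 0, 0, 0, 0, -156, 1],
    [0, 0, -8.3, -546, -346, -156, 1],
    [0, 0, -16.6, -546, -346, -156, 1],
    [0, 0, -16.6, -546, -346, -156, 1],
    [0, 0, -16.6, -546, -346, -156, 1],
    [0, 0, -16.6, -546, -346, -156, 1],
    [0, 0, -16.6, -546, -346, -156, 1],
    [0, 0, -16.6, -546, -346, -156, 1],
    [0, 0, -16.6, -546, -346, -156, 1],
    [0, 0, -16.6, -546, -346, -156, 1],
    [0, 0, -16.6, -546, -346, -156, 1],
    [0, 0, -16.6, -546, -346, -156, 1],
    [0, 0, -16.6, -546, -346, -156, 1],
    [0, 0, -16.6, -546, -346, -156, 1],
    [0, 0, -16.6, -546, -346, -156, 1],
    [0, 0, -16.6, -546, -346, -156, 1],
    [0, 0, -16.6, -546, -346, -156, 1]
  ]
}}

```text
time_s: 2.15
ee_pos: [584.0, 93.0, 329.7]
ee_rot: [180.0, -0.1, -177.2]
force: [0.1, 0.1, 0.2]
gripper_width: 91.3
gripper_force: 0.0
```

```bash
python3 - <<'E'
from h import *
s=state();print(s["time_s"],s["ee_pos"],s["ee_rot"],s["qpos"],s["qvel"])
f=grab_frame("wrist");cv2.imwrite("pics/w1.png",f[:,:,::-1])
C=cam("wrist",s)
for X in([583.5,91,203],[583.5,91,241],[391.5,-259.4,4]):print(proj(C,X))
E
```

```text
2.15 [584.   93.  329.7] [ 180.    -0.1 -177.2] [  7.9  17.1  69.5   0.   93.4 -84.9] [ 1.  -0.8 -0.2 -0.2  0.  -0.1]
[315.8 185.6]
[315.4 193.2]
[115.2  39.1]
```

View pics/w1.png

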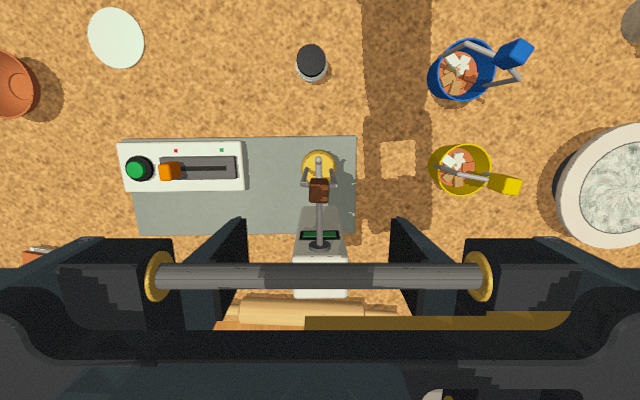

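The wrist view shows the block at (319,190) with the hook running straight down the picture, so the yaw is aligned. Tile is at (116,38), blue grip at (514,53), lock at (170,171) and button at (138,169).

```bash
python3 - <<'E'
from h import *
s=state();W=cam("wrist",s);T=cam("top");S=cam("scene")
w=cv2.imread("pics/w1.png")[:,:,::-1].copy()
def b(n,lo,hi,bx,pt,ps):
    B,_=blobs(w,lo,hi,bx);B.sort(key=lambda q:-q[1][4]);p=B[0][0];print(n,p,B[0][1],"WT",*tri(W,p,T,pt),"WS",*tri(W,p,S,ps))
b("brown",(0,60,10),(12,255,110),(305,172,332,206),(260.3,176.7),(397.7,183.1))
b("blue",(105,150,50),(130,255,255),(495,36,536,72),(186.8,238.5),(440.6,152))
b("lock",(3,190,120),(18,255,255),(155,158,182,184),(347.3,176.2),(306,242.3))
b("btn",(50,100,30),(80,255,255),(120,150,155,185),(368,175.9),(282,257.8))
b("mat",(0,0,180),(180,70,255),(80,0,150,75),(380.5,243.3),(258.4,220.4))
# hook tip ball, image bail ends of blue
for p,z in(((441,49),138),((519,82),138),((514,53),0)):print(plane(W,p,z))
c=w[20:120,415:545];d=w[130:260,290:350]
cv2.imwrite("pics/w1c.png",np.hstack([cv2.resize(c,(520,400),interpolation=cv2.INTER_CUBIC),cv2.resize(d,(185,400),interpolation=cv2.INTER_CUBIC)])[:,:,::-1])
E
```

```text
brown [317.8 194.2] [309 185  20  18 185] WT [585.6  92.9 229.7] 4.171386089331516 WS [588.8  93.3 222.8] 1.7491623087499042
blue [511.7  54.4] [495  39  39  31 659] WT [421.6 311.3 175.5] 1.1736037598180256 WS [421.5 313.2 173.6] 0.5042713723093041
lock [165.5 170.9] [158 162  17  19 134] WT [ 600.5 -155.2   78.8] 2.7941051676570177 WS [ 598.3 -152.7   83.3] 0.2918950941477089
btn [135.7 169.3] [126 161  21  18 295] WT [ 605.3 -222.8   48.6] 0.8499278037429782 WS [ 604.9 -220.7   50.4] 1.8604921837438446
mat [115.3  37.4] [  87    7   57   62 2692] WT [ 390.1 -260.     3.1] 2.4084063874523145 WS [ 389.7 -259.3    0.4] 3.9630431160854824
[411.4 242.8 138. ]
[445.3 351.7 138. ]
[378.2 421.3   0. ]
```

View pics/w1c.png

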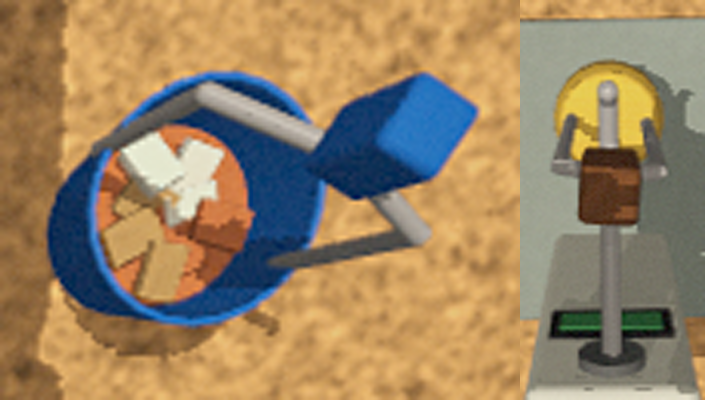

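Request:
{"fn": "carry_out", "kwargs": {
  "commands": [
    [0, 0, 0, -2, 0, 40, 1],
    [0, 0, 0, -2, 0, 80, 1],
    [0, 0, 0, -2, 0, 105, 1],
    [0, 0, 0, -2, 0, 121, 1],
    [0, 0, 0, -2, 0, 121, 1],
    [0, 0, 0, -2, 0, 121, 1],
    [0, 0, 0, -2, 0, 121, -1],
    [0, 0, 0, -2, 0, 121, -1],
    [0, 0, 0, -2, 0, 121, -1],
    [0, 0, 0, -2, 0, 121, -1],
    [0, 0, 0, -2, 0, 121, -1],
    [0, 0, 0, -2, 0, 121, -1],
    [0, 0, 0, -2, 0, 121, -1],
    [0, 0, 0, -2, 0, 121, -1]
  ],
  "force": 35
}}

```text
time_s: 3.6
ee_pos: [586.9, 92.3, 209.0]
ee_rot: [180.0, -0.0, -177.2]
force: [-0.1, 0.5, 0.2]
gripper_width: 30.1
gripper_force: 0.0
```

```bash
python3 - <<'E'
from h import *
s=state();print(s)
W=cam("wrist",s)
f=grab_frame("wrist");cv2.imwrite("pics/w2.png",f[:,:,::-1])
E
```

```text
{'time_s': 3.6, 'qpos': array([  7.8,  19. ,  83.6,   0. ,  77.4, -85. ]), 'qvel': array([ 0. ,  0.1, -0. , -0.1, -0. ,  0. ]), 'effort': array([ -0. , -42.6, -23.9,  -0. ,   0.1,   0. ]), 'ee_pos': array([586.9,  92.3, 209. ]), 'ee_rot': array([ 180. ,   -0. , -177.2]), 'force': array([-0.1,  0.5,  0.2]), 'torque': array([ 0.1, -0. ,  0. ]), 'gripper_force': 0.0, 'gripper_width': 30.08233652993464}
```

Request:
{"fn": "carry_out", "kwargs": {
  "commands": [
    [0, 0, 0, 0, 0, 0, -1],
    [0, 0, 0, 0, 0, 0, -1],
    [0, 0, 0, 0, 0, 0, -1],
    [0, 0, 0, 0, 0, 0, -1],
    [0, 0, 0, 0, 0, 0, -1],
    [0, 0, 0, 0, 0, -10, -1],
    [0, 0, 0, 0, 0, -22, -1],
    [0, 0, 0, 0, 0, -36, -1],
    [0, 0, 0, 0, 0, -40, -1],
    [0, 0, 0, 0, 0, -40, -1]
  ]
}}

```text
time_s: 4.65
ee_pos: [587.5, 92.4, 250.5]
ee_rot: [180.0, 0.2, -177.2]
force: [0.5, 0.1, 0.0]
gripper_width: 0.5
gripper_force: 0.0
```

```bash
python3 - <<'E'
from h import *
s=state();print(s["force"],s["torque"],s["ee_pos"])
f=grab_frame("wrist");t=grab_frame("scene")
cv2.imwrite("pics/w3.png",np.hstack([cv2.resize(f[100:300,220:420],(400,400)),cv2.resize(t[150:280,350:480],(400,400))])[:,:,::-1])
E
```

```text
[0.5 0.1 0. ] [-0.  0.  0.] [587.5  92.4 250.5]
```

View pics/w3.png

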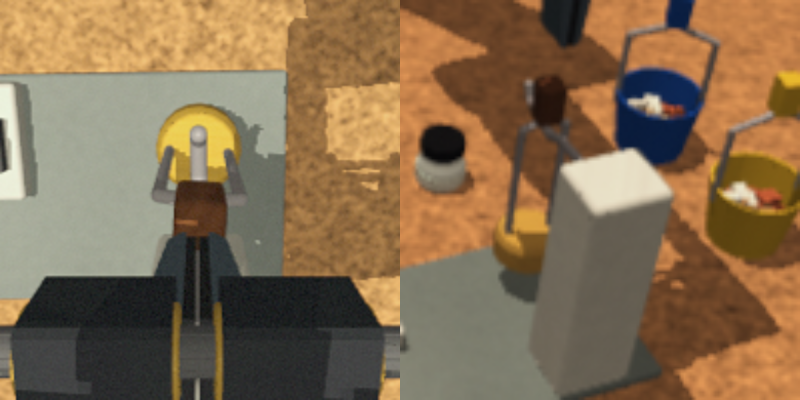

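The fingers shut behind the block: it is nearer the robot than estimated, and the scene view shows it has not moved, still at (398,182). I'll re-measure it from two wrist positions.

```bash
python3 - <<'E'
from h import *
s=state();W=cam("wrist",s);T=cam("top");S=cam("scene")
print("tcp px",proj(W,s["ee_pos"]))
s1=dict(s);s1["ee_pos"]=np.array([584,93,329.7]);s1["ee_rot"]=np.array([180,-.1,-177.2]);W1=cam("wrist",s1)
s2=dict(s);s2["ee_pos"]=np.array([586.9,92.3,209]);s2["ee_rot"]=np.array([180,0,-177.2]);W2=cam("wrist",s2)
# block top-face front edge: w1 crop (608,150)of d -> ; now
p1=(290+(608-520)*60/185,130+150*130/400);p3=(319,100+182/2)
print("near top edge",p1,p3,tri(W1,p1,W,p3))
q1=(319,130+222*130/400);print("far edge w1",q1,plane(W1,q1,241),plane(W1,p1,241))
f2=cv2.imread("pics/w2.png");cv2.imwrite("pics/w2c.png",cv2.resize(f2[80:280,170:470],(780,520)))
for X in([583.5,91,241],[572,91,241],[560,91,241]):print(proj(W1,X),proj(W,X),proj(W2,X),proj(T,X),proj(S,X))
E
```

```text
tcp px [316.8 221.5]
near top edge (318.5405405405405, 178.75) (319, 191.0) (array([581.8,  94.1, 167.3]), np.float64(0.34350555975541125))
far edge w1 (319, 202.15) [593.2  95.3 241. ] [567.3  93.6 241. ]
[315.5 193.3] [315.4 214.4] [314.8 232.9] [259.9 176.2] [397.3 176.3]
[315.9 182.9] [316.1 200.7] [315.6 216.7] [259.9 180.4] [395.5 173.7]
[316.5 171.9] [316.8 186. ] [316.4 199.2] [260.  184.8] [393.6 171. ]
```

View pics/w2c.png

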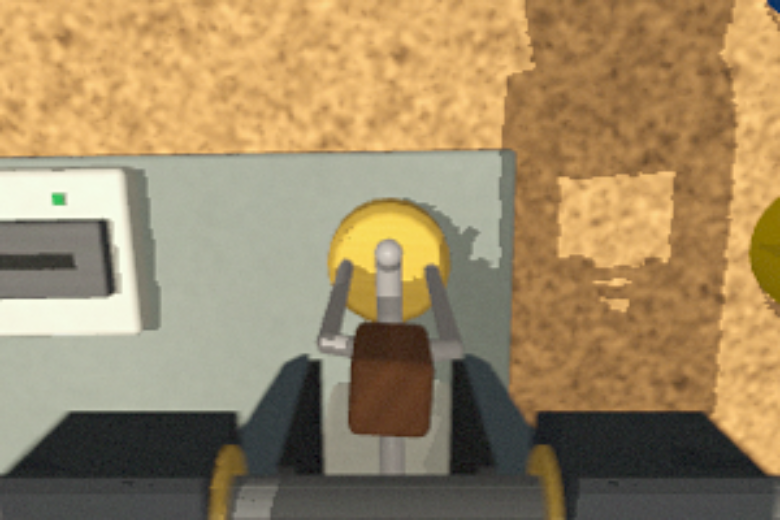

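The crop shows the fingers did straddle the block at (390,380), so it slipped out as I lifted. I'll retry a little lower and check the grip before lifting.

Request:
{"fn": "carry_out", "kwargs": {
  "commands": [
    [0, 0, 0, 2, 0.5, 0, 0],
    [0, 0, 0, 2, 0.5, 0, 0],
    [0, 0, 0, 2, 0.5, 0, 0],
    [0, 0, 0, 2, 0.5, 0, 0],
    [0, 0, 0, 2, 0.5, 0, 0],
    [0, 0, 0, 2, 0.5, 0, 0],
    [0, 0, 0, 2, 0.5, 0, 0],
    [0, 0, 0, 2, 0.5, 25, 0],
    [0, 0, 0, 2, 0.5, 42, 0],
    [0, 0, 0, 2, 0.5, 42, 0],
    [0, 0, 0, 2, 0.5, 42, -1],
    [0, 0, 0, 2, 0.5, 42, -1],
    [0, 0, 0, 2, 0.5, 42, -1],
    [0, 0, 0, 2, 0.5, 42, -1],
    [0, 0, 0, 2, 0.5, 42, -1],
    [0, 0, 0, 2, 0.5, 42, -1],
    [0, 0, 0, 2, 0.5, 42, -1]
  ],
  "force": 35
}}

```text
time_s: 6.45
ee_pos: [584.8, 92.7, 207.1]
ee_rot: [180.0, 0.0, -177.2]
force: [-0.1, -0.2, -0.9]
gripper_width: 0.1
gripper_force: 0.0
```

```bash
python3 - <<'E'
from h import *
s=state();W=cam("wrist",s);print(s["ee_pos"],s["gripper_width"],proj(W,s["ee_pos"]))
f=grab_frame("wrist");t=grab_frame("scene");p=grab_frame("top")
for n,i in(("w",f),("s",t),("t",p)):cv2.imwrite(f"pics/5{n}.png",i[:,:,::-1])
z=lambda i,x,y,w:cv2.resize(i[y:y+w,x:x+w],(260,260) if w!=150 else (400,400),interpolation=cv2.INTER_CUBIC)
cv2.imwrite("pics/w5.png",np.hstack([cv2.resize(f[150:300,245:395],(390,390)),cv2.resize(t[140:260,340:460],(390,390))])[:,:,::-1])
E
```

```text
[584.8  92.7 207.1] 0.07355879733529874 [316.8 221.5]
```

View pics/w5.png

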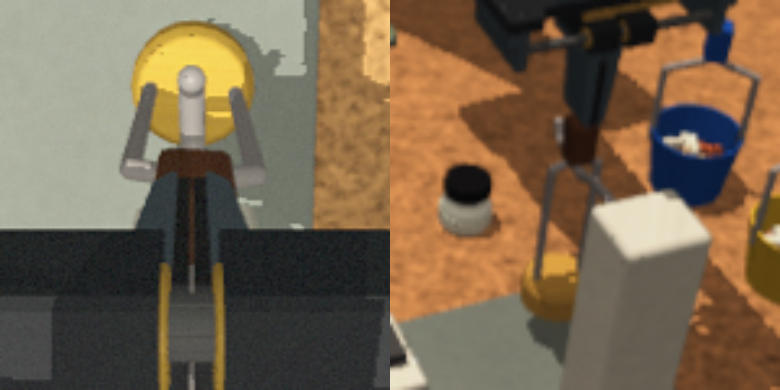

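```bash
python3 - <<'E'
from h import *
s=state();W=cam("wrist",s);T=cam("top");S=cam("scene")
s1=dict(s);s1["ee_pos"]=np.array([584,93,329.7]);s1["ee_rot"]=np.array([180,-.1,-177.2]);W1=cam("wrist",s1)
print("hooktip",tri(W1,(318.5,159.9),W,(318.1,180.8)))
e=s["ee_pos"]
for z in(207,222,240):
  for dx in(-16,0,16):print(z,dx,"W",proj(W,[e[0]+dx,e[1],z]),"S",proj(S,[e[0]+dx,e[1],z]))
# brown pixels per row now vs start in scene & wrist
a=cv2.imread("pics/scene0.png")[:,:,::-1];b=cv2.imread("pics/5s.png")[:,:,::-1];w=cv2.imread("pics/5w.png")[:,:,::-1]
for r in range(168,198,2):print(r,[tuple(a[r,c]) and a[r,c].tolist() for c in(394,398,402)],[b[r,c].tolist() for c in(394,398,402,406)])
for r in range(200,232,2):print(r,[w[r,c].tolist() for c in(308,314,318,322,328)])
E
```

```text
hooktip (array([550.6,  92.4, 215.3]), np.float64(0.5836967972378894))
207 -16 W [317.7 201.9] S [394.  183.4]
207 0 W [316.8 221.5] S [396.4 187.1]
207 16 W [315.8 240.4] S [399.  190.9]
222 -16 W [317.7 207.6] S [394.7 178.8]
222 0 W [316.6 228.5] S [397.2 182.5]
222 16 W [315.6 248.5] S [399.7 186.2]
240 -16 W [317.6 215.7] S [395.5 173.2]
240 0 W [316.5 238.2] S [398.1 176.8]
240 16 W [315.4 259.8] S [400.7 180.5]
168 [[175, 112, 64], [196, 128, 74], [175, 112, 64]] [[29, 30, 30], [23, 27, 29], [28, 31, 33], [28, 32, 34]]
170 [[193, 126, 71], [198, 129, 74], [199, 130, 74]] [[32, 32, 30], [25, 28, 31], [25, 27, 29], [29, 33, 35]]
172 [[183, 119, 67], [194, 126, 72], [186, 121, 69]] [[73, 50, 34], [24, 27, 29], [20, 22, 23], [37, 37, 37]]
174 [[184, 119, 67], [157, 97, 55], [179, 116, 66]] [[104, 66, 38], [23, 28, 29], [17, 18, 19], [67, 50, 37]]
176 [[89, 52, 29], [90, 46, 26], [101, 57, 33]] [[50, 29, 18], [29, 28, 28], [14, 15, 16], [92, 60, 37]]
178 [[39, 23, 15], [88, 46, 25], [81, 42, 24]] [[32, 19, 14], [44, 26, 18], [28, 18, 15], [91, 58, 34]]
180 [[37, 19, 11], [56, 30, 1
[... 1485 characters left out ...]
7, 44, 27], [63, 41, 28]]
214 [[63, 44, 28], [57, 34, 24], [69, 42, 28], [69, 46, 28], [60, 34, 18]]
216 [[61, 40, 31], [63, 41, 24], [63, 38, 23], [68, 41, 31], [54, 29, 20]]
218 [[50, 57, 59], [39, 33, 26], [49, 37, 28], [41, 35, 24], [54, 62, 65]]
220 [[50, 59, 60], [27, 26, 31], [50, 33, 26], [26, 24, 24], [55, 61, 64]]
222 [[54, 63, 64], [27, 31, 23], [54, 37, 31], [23, 31, 25], [51, 56, 62]]
224 [[50, 58, 61], [25, 27, 25], [62, 44, 29], [27, 27, 23], [53, 59, 65]]
226 [[51, 61, 63], [23, 25, 24], [71, 47, 34], [22, 24, 27], [54, 60, 63]]
228 [[52, 58, 64], [33, 35, 37], [66, 46, 29], [30, 32, 32], [51, 60, 59]]
230 [[51, 59, 57], [16, 21, 24], [69, 45, 31], [26, 28, 30], [45, 54, 59]]
```

Both views put the shut fingertips near z ≈ 240 when the reported TCP is 207, so the real tips sit about 33 mm behind the nominal TCP. I'll grasp 32 mm lower.

Request:
{"fn": "carry_out", "kwargs": {
  "commands": [
    [0, 0, 0, 0, 0, -6, 0.1],
    [0, 0, 0, 0, 0, -6, 0.1],
    [0, 0, 0, 0, 0, -6, 0.1],
    [0, 0, 0, 0, 0, -6, 0.1],
    [0, 0, 0, 0, 0, -6, 0.1],
    [0, 0, 0, 0, 0, -6, 0.1],
    [0, 0, 0, 0, 0, -6, 0.1],
    [0, 0, 0, 0, 0, -6, 0.1],
    [0, 0, 0, 0, 0, 10, 0.1],
    [0, 0, 0, 0, 0, 20, 0.1],
    [0, 0, 0, 0, 0, 30, 0.1],
    [0, 0, 0, 0, 0, 30, 0.1],
    [0, 0, 0, 0, 0, 30, -1],
    [0, 0, 0, 0, 0, 30, -1],
    [0, 0, 0, 0, 0, 30, -1],
    [0, 0, 0, 0, 0, 30, -1],
    [0, 0, 0, 0, 0, 30, -1],
    [0, 0, 0, 0, 0, 30, -1],
    [0, 0, 0, 0, 0, 30, -1],
    [0, 0, 0, 0, 0, 30, -1]
  ],
  "force": 35
}}

```text
time_s: 8.6
ee_pos: [585.0, 93.0, 177.4]
ee_rot: [180.0, 0.0, -177.2]
force: [-0.7, 0.6, 1.9]
gripper_width: 21.6
gripper_force: 35.0
```

Request:
{"fn": "carry_out", "kwargs": {
  "commands": [
    [0, 0, 0, 0, 0, -8, -1],
    [0, 0, 0, 0, 0, -20, -1],
    [0, 0, 0, 0, 0, -34, -1],
    [0, 0, 0, 0, 0, -42, -1],
    [0, 0, 0, 0, 0, -42, -1],
    [0, 0, 0, 15, 0, -42, -1],
    [0, 0, 0, 35, 0, -42, -1],
    [0, 0, 0, 60, 0, -42, -1],
    [0, 0, 0, 85, 0, -42, -1],
    [0, 0, 0, 100, 0, -42, -1]
  ],
  "force": 45
}}

```text
time_s: 9.6
ee_pos: [482.2, 87.4, 218.3]
ee_rot: [-180.0, -0.2, -177.2]
force: [0.9, -0.5, -5.6]
gripper_width: 21.8
gripper_force: 45.0
```

Request:
{"fn": "carry_out", "kwargs": {
  "commands": [
    [0, 0, 0, 5, -15, 0, -1],
    [0, 0, 0, 15, -45, 0, -1],
    [0, 0, 0, 27, -85, 0, -1],
    [0, 0, 0, 40, -125, 0, -1],
    [0, 0, 0, 53, -165, 0, -1],
    [0, 0, 0, 66, -205, 0, -1],
    [0, 0, 0, 79, -245, 0, -1],
    [0, 0, 0, 92, -285, 0, -1],
    [0, 0, 0, 103, -315, 0, -1],
    [0, 0, 0, 109, -335, 0, -1],
    [0, 0, 0, 111.4, -342.2, 0, -1],
    [0, 0, 0, 111.4, -342.2, 20, -1],
    [0, 0, 0, 111.4, -342.2, 40, -1],
    [0, 0, 0, 111.4, -342.2, 50, -1],
    [0, 0, 0, 111.4, -342.2, 50, -1],
    [0, 0, 0, 111.4, -342.2, 50, -1]
  ]
}}

```text
time_s: 11.2
ee_pos: [391.0, -259.4, 169.5]
ee_rot: [-180.0, 0.0, -177.2]
force: [0.4, -0.7, -5.0]
gripper_width: 21.9
gripper_force: 45.0
```

```bash
python3 - <<'E'
from h import *
s=state();T=cam("top");S=cam("scene");print(s["ee_pos"],s["force"],s["qpos"])
t=grab_frame("top");c=grab_frame("scene");w=grab_frame("wrist");W=cam("wrist",s)
for n,i in(("t",t),("s",c),("w",w)):cv2.imwrite(f"pics/6{n}.png",i[:,:,::-1])
cv2.imwrite("pics/v6.png",np.hstack([cv2.resize(w[60:300,170:470],(500,400)),cv2.resize(c[130:240,210:300],(300,400))])[:,:,::-1])
for im,C,n in((c,S,"S"),(w,W,"W")):
    B,_=blobs(im,(20,120,60),(32,255,255),None,40)
    print(n,[(b[0],b[1]) for b in B if np.hypot(*(b[0]-proj(C,[390,-260,40])))<60],proj(C,[390.4,-259.5,38+25]),proj(C,[390.4,-259.5,4]))
E
```

```text
[ 391.  -259.4  169.5] [ 0.4 -0.7 -5. ] [ -35.     8.9  103.1    0.    67.9 -127.8]
S [] [255.6 204.9] [257.7 219.3]
W [(array([318.4, 186.5]), array([ 293,  162,   51,   52, 1853], dtype=int32))] [317.3 189.3] [317.5 179.2]
```

View pics/v6.png

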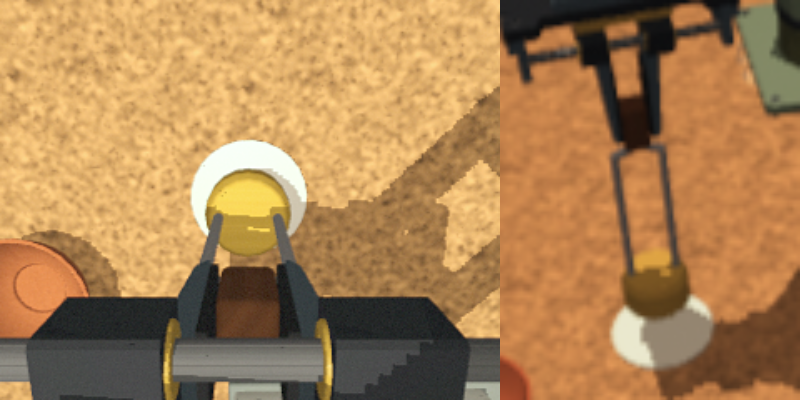

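The brass weight hangs upright, centred over the tile at about (318,186) in the wrist picture. I'll lower it gently.

Request:
{"fn": "carry_out", "kwargs": {
  "commands": [
    [0, 0, 0, 0, 0, 10, -1],
    [0, 0, 0, 0, 0, 20, -1],
    [0, 0, 0, 0, 0, 26, -1],
    [0, 0, 0, 0, 0, 30, -1],
    [0, 0, 0, 0, 0, 32, -1],
    [0, 0, 0, 0, 0, 33.5, -1],
    [0, 0, 0, 0, 0, 34.5, -1],
    [0, 0, 0, 0, 0, 34.5, -1],
    [0, 0, 0, 0, 0, 34.5, -1]
  ]
}}

```text
time_s: 12.25
ee_pos: [390.6, -259.5, 134.7]
ee_rot: [-180.0, 0.0, -177.2]
force: [-0.3, 0.3, -5.0]
gripper_width: 21.8
gripper_force: 45.0
```

Request:
{"fn": "carry_out", "kwargs": {
  "commands": [
    [0, 0, 0, 0, 0, 1, -1],
    [0, 0, 0, 0, 0, 2, -1],
    [0, 0, 0, 0, 0, 2, -1]
  ]
}}

```text
time_s: 12.55
ee_pos: [391.1, -259.7, 133.9]
ee_rot: [-179.9, 0.1, -177.2]
force: [-0.4, 0.9, 5.2]
gripper_width: 21.5
gripper_force: 45.0
```

Request:
{"fn": "carry_out", "kwargs": {
  "commands": [
    [0, 0, 0, 0, 0, 0, 0.2],
    [0, 0, 0, 0, 0, 0, 0.2],
    [0, 0, 0, 0, 0, 0, 0.2],
    [0, 0, 0, 0, 0, 0, 0.2],
    [0, 0, 0, 0, 0, 0, 0.2],
    [0, 0, 0, 0, 0, -20, 0.2],
    [0, 0, 0, 0, 0, -50, 0.2],
    [0, 0, 0, 0, 0, -90, 0.2],
    [0, 0, 0, 0, 0, -130, 0.2],
    [0, 0, 0, 0, 0, -150, 0.2]
  ]
}}

```text
time_s: 13.55
ee_pos: [391.5, -260.2, 286.1]
ee_rot: [-179.8, 0.3, -177.2]
force: [0.9, -0.4, -0.1]
gripper_width: 55.0
gripper_force: 0.0
```

```bash
python3 - <<'E'
from h import *
s=state();W=cam("wrist",s);print(s["ee_pos"],s["qpos"],s["gripper_width"])
w=grab_frame("wrist");cv2.imwrite("pics/7w.png",w[:,:,::-1])
B,_=blobs(w,(20,120,60),(32,255,255),None,100);print([(b[0],b[1]) for b in B],proj(W,[391,-259.5,34]))
B,_=blobs(w,(0,60,10),(12,255,110),None,60);print([(b[0],b[1]) for b in B],proj(W,[391,-259.5,197.5]))
# blue bail yaw from w1 pixels
s1=dict(s);s1["ee_pos"]=np.array([584,93,329.7]);s1["ee_rot"]=np.array([180,-.1,-177.2]);W1=cam("wrist",s1)
a,b=plane(W1,(465,43.75),138),plane(W1,(520,78.75),138);d=a-b;print(a,b,(a+b)/2,np.linalg.norm(d),"yaw of bail line",np.degrees(np.arctan2(d[1],d[0])))
# blue grip: min area rect of top face in w1 (brighter blue)
w1=cv2.imread("pics/w1.png")[:,:,::-1].copy()
B,m=blobs(w1,(105,150,110),(130,255,255),(485,30,540,80));print([(b[0],b[1]) for b in B])
c,_=cv2.findContours(m,0,1);c=max(c,key=cv2.contourArea)
P=np.array([plane(W1,q[0],193.5)[:2] for q in c],np.float32);print(cv2.minAreaRect(P))
E
```

```text
[ 391.5 -260.2  286.1] [ -35.     5.4   90.5    0.    83.8 -127.8] 55.00911974592294
[(array([319.3, 163.3]), array([302, 149,  35,  32, 767], dtype=int32)), (array([216.4, 276.3]), array([209, 251,  20,  51, 497], dtype=int32)), (array([420.1, 276.4]), array([409, 251,  19,  51, 480], dtype=int32)), (array([627.1, 263.2]), array([613, 258,  27,  10, 208], dtype=int32)), (array([385.1, 321.7]), array([ 232,  311,  292,   19, 4022], dtype=int32))] [318.7 168.2]
[(array([319.9, 189.7]), array([310, 177,  20,  24, 276], dtype=int32))] [318.2 193. ]
[404.  272.1 138. ] [441.5 351.7 138. ] [422.8 311.9 138. ] 87.99327780384104 yaw of bail line -115.26240353014602
[(array([520. ,  51.3]), array([508,  39,  26,  26, 287], dtype=int32)), (array([487.3,  46.1]), array([485,  43,   6,   7,  15], dtype=int32)), (array([504.8,  52.6]), array([503,  51,   5,   4,   9], dtype=int32)), (array([489.3,  70.7]), array([485,  62,  12,  18, 143], dtype=int32))]
((422.5367126464844, 309.3298645019531), (21.553447723388672, 20.59986686706543), 64.47757720947266)
```

Request:
{"fn": "carry_out", "kwargs": {
  "commands": [
    [0, 0, 0, -2, 20, 0, 0.2],
    [0, 0, 4, -6, 60, 0, 0.2],
    [0, 0, 8, -10, 105, 0, 0.2],
    [0, 0, 12, -15, 150, 0, 0.2],
    [0, 0, 16, -20, 195, 0, 0.2],
    [0, 0, 20, -25, 240, 0, 0.2],
    [0, 0, 24, -30, 285, 0, 0.2],
    [0, 0, 28.1, -35, 330, 0, 0.2],
    [0, 0, 28.1, -40, 375, 0, 0.2],
    [0, 0, 28.1, -45, 420, 0, 0.2],
    [0, 0, 28.1, -50, 465, 0, 0.2],
    [0, 0, 28.1, -54, 510, 0, 0.2],
    [0, 0, 28.1, -58, 545, 0, 0.2],
    [0, 0, 28.1, -59.5, 569.3, 0, 0.2],
    [0, 0, 28.1, -59.5, 569.3, 20, 0.2],
    [0, 0, 28.1, -59.5, 569.3, 30, 0.2],
    [0, 0, 28.1, -59.5, 569.3, 30, 0.2]
  ]
}}

```text
time_s: 15.3
ee_pos: [420.9, 311.1, 250.3]
ee_rot: [-179.8, -0.1, 154.7]
force: [0.3, 0.4, 0.3]
gripper_width: 54.7
gripper_force: 0.0
```

```bash
python3 - <<'E'
from h import *
s=state();W=cam("wrist",s);print(s["ee_pos"],s["ee_rot"],s["qpos"])
w=grab_frame("wrist");cv2.imwrite("pics/8w.png",w[:,:,::-1])
B,m=blobs(w,(105,150,20),(130,255,255),None,60);print([(b[0],b[1]) for b in B])
for z in(193.5,177.5,155.5):print(z,proj(W,[422,312,z]))
B,m=blobs(w,(105,150,110),(130,255,255),None,60)
for c in cv2.findContours(m,0,1)[0]:
    if cv2.contourArea(c)>100:
        P=np.array([plane(W,q[0],193.5)[:2] for q in c],np.float32);print(cv2.boundingRect(c),cv2.minAreaRect(P))
E
```

```text
[420.9 311.1 250.3] [-179.8   -0.1  154.7] [ 35.2  11.5  88.1  -0.   80.7 -29.5]
[(array([320.5, 168.4]), array([289, 148,  62,  42, 569], dtype=int32)), (array([319.1, 200. ]), array([293, 186,  52,  28, 716], dtype=int32))]
193.5 [319.4 202.9]
177.5 [319.4 198.6]
155.5 [319.4 193.4]
(306, 193, 39, 21) ((424.4858703613281, 316.8148193359375), (37.01860427856445, 20.33068084716797), 64.78472900390625)
```

Request:
{"fn": "carry_out", "kwargs": {
  "commands": [
    [0, 0, 0, 0, 0, 30, 0.2],
    [0, 0, 0, 0, 0, 65, 0.2],
    [0, 0, 0, 0, 0, 95, 0.2],
    [0, 0, 0, 0, 0, 112, 0.2],
    [0, 0, 0, 0, 0, 120, 0.2],
    [0, 0, 0, 0, 0, 120, 0.2],
    [0, 0, 0, 0, 0, 120, -1],
    [0, 0, 0, 0, 0, 120, -1],
    [0, 0, 0, 0, 0, 120, -1],
    [0, 0, 0, 0, 0, 120, -1],
    [0, 0, 0, 0, 0, 120, -1],
    [0, 0, 0, 0, 0, 120, -1],
    [0, 0, 0, 0, 0, 120, -1],
    [0, 0, 0, 0, 0, 120, -1]
  ],
  "force": 45
}}

```text
time_s: 16.75
ee_pos: [422.2, 312.0, 133.0]
ee_rot: [180.0, 0.0, 154.7]
force: [-0.8, -2.1, 5.1]
gripper_width: 21.9
gripper_force: 45.0
```

Request:
{"fn": "carry_out", "kwargs": {
  "commands": [
    [0, 0, 0, 0, 0, -5, -1],
    [0, 0, 0, 0, 0, -15, -1],
    [0, 0, 0, 0, 0, -35, -1],
    [0, 0, 0, 0, 0, -60, -1],
    [0, 0, 0, 0, 0, -80, -1],
    [0, 0, 0, 0, 0, -92, -1],
    [0, 0, 0, 0, 0, -92, -1],
    [0, 0, -3, -10, -13, -92, -1],
    [0, 0, -8, -30, -40, -92, -1],
    [0, 0, -14, -53, -74, -92, -1],
    [0, 0, -20, -77, -108, -92, -1],
    [0, 0, -25, -101, -141, -92, -1],
    [0, 0, -28.1, -122, -168, -92, -1],
    [0, 0, -28.1, -132, -182, -92, -1],
    [0, 0, -28.1, -134.1, -185.3, -92, -1],
    [0, 0, -28.1, -134.1, -185.3, -92, -1],
    [0, 0, -28.1, -134.1, -185.3, -92, -1]
  ]
}}

```text
time_s: 18.45
ee_pos: [463.6, 88.2, 224.0]
ee_rot: [179.9, -0.1, -177.2]
force: [1.0, 1.2, -4.6]
gripper_width: 22.1
gripper_force: 45.0
```

```bash
python3 - <<'E'
from h import *
s=state();W=cam("wrist",s);print(s["ee_pos"],s["ee_rot"],s["force"],s["torque"],s["gripper_width"])
w=grab_frame("wrist");c=grab_frame("scene");t=grab_frame("top")
for n,i in(("t",t),("s",c),("w",w)):cv2.imwrite(f"pics/9{n}.png",i[:,:,::-1])
cv2.imwrite("pics/v9.png",np.hstack([w[60:360,150:490],cv2.resize(c[110:260,330:460],(260,300))])[:,:,::-1])
for X in([549.5,92.3,219],[584,93,199]):print(proj(W,X))
E
```

```text
[463.6  88.2 224. ] [ 179.9   -0.1 -177.2] [ 1.   1.2 -4.6] [ 0.  0. -0.] 22.08632317233815
[316.7 311.8]
[315.9 328.9]
```

View pics/v9.png

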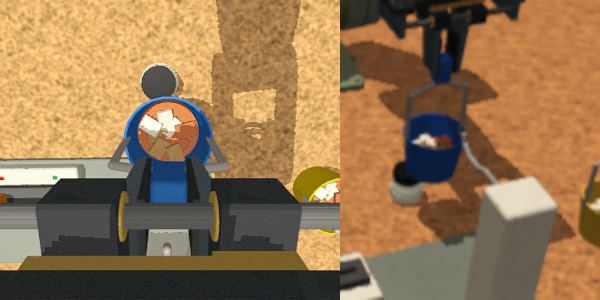

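The bucket is held upright with its bail across the hook line; the hook root shows between the fingers at about (317,308) in the wrist picture.

Request:
{"fn": "carry_out", "kwargs": {
  "commands": [
    [0, 0, 0, -8, 0, 0, -1],
    [0, 0, 0, -25, 0, 0, -1],
    [0, 0, 0, -50, 0, 0, -1],
    [0, 0, 0, -75, 0, 0, -1],
    [0, 0, 0, -98, 0, 0, -1],
    [0, 0, 0, -113, 0, 0, -1],
    [0, 0, 0, -120, 0, 0, -1],
    [0, 0, 0, -120, 0, 0, -1],
    [0, 0, 0, -120, 0, 0, -1],
    [0, 0, 0, -120, 0, 12, -1],
    [0, 0, 0, -120, 0, 24, -1],
    [0, 0, 0, -120, 0, 33, -1],
    [0, 0, 0, -120, 0, 37, -1],
    [0, 0, 0, -120, 0, 39, -1],
    [0, 0, 0, -120, 0, 39, -1]
  ]
}}

```text
time_s: 20.1
ee_pos: [583.9, 93.1, 185.4]
ee_rot: [180.0, -0.0, -177.2]
force: [-0.0, -0.5, -4.8]
gripper_width: 21.8
gripper_force: 45.0
```

Request:
{"fn": "carry_out", "kwargs": {
  "commands": [
    [0, 0, 0, 0, 0, 1.5, -1],
    [0, 0, 0, 0, 0, 3, -1],
    [0, 0, 0, 0, 0, 4, -1],
    [0, 0, 0, 0, 0, 4, -1]
  ]
}}

```text
time_s: 20.5
ee_pos: [583.9, 93.1, 181.5]
ee_rot: [180.0, -0.0, -177.2]
force: [-0.5, 0.1, -3.7]
gripper_width: 21.4
gripper_force: 45.0
```

Request:
{"fn": "carry_out", "kwargs": {
  "commands": [
    [0, 0, 0, 0, 0, 1, -1],
    [0, 0, 0, 0, 0, 2, -1],
    [0, 0, 0, 0, 0, 2, -1]
  ]
}}

```text
time_s: 20.8
ee_pos: [584.2, 93.1, 180.6]
ee_rot: [180.0, 0.1, -177.2]
force: [-1.6, -0.4, 1.9]
gripper_width: 21.7
gripper_force: 45.0
```

Request:
{"fn": "carry_out", "kwargs": {
  "commands": [
    [0, 0, 0, 0, 0, 0, 0.2],
    [0, 0, 0, 0, 0, 0, 0.2],
    [0, 0, 0, 0, 0, 0, 0.2],
    [0, 0, 0, 0, 0, 0, 0.2],
    [0, 0, 0, 0, 0, 0, 0.2],
    [0, 0, 0, 0, 0, -15, 0.2],
    [0, 0, 0, 0, 0, -40, 0.2],
    [0, 0, 0, 0, 0, -80, 0.2],
    [0, 0, 0, 0, 0, -110, 0.2],
    [0, 0, 0, 0, 0, -110, 0.2]
  ]
}}

```text
time_s: 21.8
ee_pos: [586.2, 93.5, 294.6]
ee_rot: [179.9, 0.6, -177.2]
force: [-0.1, 0.3, 0.3]
gripper_width: 54.4
gripper_force: 0.0
```

```bash
python3 - <<'E'
from h import *
s=state();W=cam("wrist",s);S=cam("scene");T=cam("top");print(s["ee_pos"],s["force"],s["gripper_width"])
w=grab_frame("wrist");c=grab_frame("scene");t=grab_frame("top")
for n,i in(("t",t),("s",c),("w",w)):cv2.imwrite(f"pics/10{n}.png",i[:,:,::-1])
P={}
for im,C,n in((c,S,"S"),(w,W,"W")):
    B,_=blobs(im,(105,150,20),(130,255,255),None,30)
    for b in B:
        if min(np.hypot(*(b[0]-proj(C,[584,93,z]))) for z in(225,80))<60:print(n,b[0],b[1])
    print(n,"pred",proj(C,[584,93,225]),proj(C,[584,93,118]))
# lock and button now, from wrist
for n,lo,hi in(("lock",(3,190,120),(18,255,255)),("btn",(50,100,30),(80,255,255))):
    for im,C,k in((w,W,"W"),(c,S,"S")):
        B,_=blobs(im,lo,hi,None,20);q=proj(C,[600,-154,88] if n=="lock" else [605,-222,50])
        print(n,k,[(b[0],b[1]) for b in B if np.hypot(*(b[0]-q))<25])
E
```

```text
[586.2  93.5 294.6] [-0.1  0.3  0.3] 54.43450706375463
S [398.1 182.6] [393 175  11  16 135]
S [390.6 208.9] [381 204  20  13 188]
S [387.3 230.1] [379 218  19  23 277]
S pred [397.3 181.3] [392.3 212.6]
W [318.8 164.9] [287 144  64  42 585]
W [318.1 196.4] [292 183  53  28 750]
W pred [316.8 195.6] [317.2 175.2]
lock W [(array([155., 171.]), array([145, 161,  21,  21, 191], dtype=int32))]
lock S [(array([306. , 242.3]), array([302, 238,   9,   9,  62], dtype=int32))]
btn W [(array([121.8, 169.4]), array([111, 160,  23,  20, 344], dtype=int32))]
btn S [(array([282. , 257.9]), array([276, 253,  13,  11, 104], dtype=int32))]
```

Request:
{"fn": "carry_out", "kwargs": {
  "commands": [
    [0, 0, 0, 0, -25, 0, -1],
    [0, 0, 0, -1, -65, 0, -1],
    [0, 0, 0, -1, -110, 0, -1],
    [0, 0, 0, -2, -155, 0, -1],
    [0, 0, 0, -2, -200, 0, -1],
    [0, 0, 0, -2.4, -240, 0, -1],
    [0, 0, 0, -2.4, -268, 0, -1],
    [0, 0, 0, -2.4, -280.5, 0, -1],
    [0, 0, 0, -2.4, -280.5, 40, -1],
    [0, 0, 0, -2.4, -280.5, 85, -1],
    [0, 0, 0, -2.4, -280.5, 130, -1],
    [0, 0, 0, -2.4, -280.5, 170, -1],
    [0, 0, 0, -2.4, -280.5, 195, -1],
    [0, 0, 0, -2.4, -280.5, 195, -1],
    [0, 0, 0, -2.4, -280.5, 195, -1]
  ]
}}

```text
time_s: 23.45
ee_pos: [600.1, -186.2, 94.5]
ee_rot: [180.0, -0.0, -177.2]
force: [0.3, 0.5, 0.6]
gripper_width: 0.4
gripper_force: 0.0
```

```bash
python3 - <<'E'
from h import *
s=state();W=cam("wrist",s);S=cam("scene");T=cam("top");print(s["ee_pos"],s["force"],s["gripper_width"])
w=grab_frame("wrist");c=grab_frame("scene")
for n,i in(("s",c),("w",w)):cv2.imwrite(f"pics/11{n}.png",i[:,:,::-1])
for n,lo,hi in(("lock",(3,190,90),(18,255,255)),("btn",(50,100,30),(80,255,255))):
    for im,C,k in((w,W,"W"),(c,S,"S")):
        B,_=blobs(im,lo,hi,None,20);q=proj(C,[600,-154,88] if n=="lock" else [605,-222,50])
        print(n,k,q,[(b[0],b[1]) for b in B if np.hypot(*(b[0]-q))<60])
s["ee_pos"];print(proj(W,s["ee_pos"]+[0,0,33]))
# lock top face, from pixel bbox corners on z=90
B,m=blobs(w,(3,190,90),(18,255,255),None,20)
for c in cv2.findContours(m,0,1)[0]:
    if cv2.contourArea(c)>60: print(cv2.boundingRect(c),[plane(W,(x,y),90)[:2] for x,y,ww,h in [cv2.boundingRect(c)] for x,y in((x,y),(x+ww,y+h))])
E
```

```text
[ 600.1 -186.2   94.5] [0.3 0.5 0.6] 0.35593979386267216
lock W [356.6 220.6] [(array([349. , 173.1]), array([347, 171,   5,   5,  23], dtype=int32)), (array([356. , 214.9]), array([ 343,  194,   28,   42, 1015], dtype=int32))]
lock S [305.6 241.6] [(array([306.6, 246.1]), array([302, 239,   9,  16, 106], dtype=int32))]
btn W [278.6 208.6] [(array([280.1, 208.6]), array([264, 192,  33,  34, 870], dtype=int32))]
btn S [281.2 257.8] [(array([281.8, 258. ]), array([276, 253,  12,  11,  98], dtype=int32))]
[316.5 238.2]
(343, 194, 28, 42) [array([ 578. , -166.8]), array([ 611.9, -141.5])]
```

Request:
{"fn": "carry_out", "kwargs": {
  "commands": [
    [0, 0, 0, 0, 0, 25, -1],
    [0, 0, 0, 0, 0, 45, -1],
    [0, 0, 0, 0, 0, 57, -1],
    [0, 0, 0, 0, 0, 57, -1],
    [0, 0, 0, 0, 0, 57, -1]
  ]
}}

```text
time_s: 24.05
ee_pos: [601.0, -187.2, 38.8]
ee_rot: [-180.0, 0.1, -177.2]
force: [-0.7, 1.1, -0.4]
gripper_width: 0.3
gripper_force: 0.0
```

Request:
{"fn": "carry_out", "kwargs": {
  "commands": [
    [0, 0, 0, 0, 5, 0, -1],
    [0, 0, 0, 0, 12, 0, -1],
    [0, 0, 0, 0, 20, 0, -1],
    [0, 0, 0, 0, 29, 0, -1],
    [0, 0, 0, 0, 38, 0, -1],
    [0, 0, 0, 0, 47, 0, -1],
    [0, 0, 0, 0, 56, 0, -1],
    [0, 0, 0, 0, 62, 0, -1],
    [0, 0, 0, 0, 65, 0, -1],
    [0, 0, 0, 0, 65, 0, -1]
  ]
}}

```text
time_s: 25.05
ee_pos: [596.7, -121.2, 37.3]
ee_rot: [180.0, -0.0, -177.2]
force: [-0.5, -0.2, -0.2]
gripper_width: 0.3
gripper_force: 0.0
```

```bash
python3 - <<'E'
from h import *
s=state();W=cam("wrist",s);S=cam("scene");print(s["ee_pos"],s["force"])
w=grab_frame("wrist");c=grab_frame("scene")
B,_=blobs(c,(3,190,90),(18,255,255),(285,220,350,260),20);print([(b[0],b[1]) for b in B])
B,_=blobs(w,(3,190,90),(18,255,255),(300,150,420,260),20);print([(b[0],b[1]) for b in B])
for y in(-154,-110,-90,-74):print(y,proj(S,[600-(y+154)*.049,y,86]))
E
```

```text
[ 596.7 -121.2   37.3] [-0.5 -0.2 -0.2]
[(array([326.4, 241.8]), array([324, 234,   6,  16,  85], dtype=int32))]
[(array([349.7, 225.3]), array([333, 213,  35,  25, 679], dtype=int32))]
-154 [305.6 242.1]
-110 [321.6 238.4]
-90 [328.8 236.7]
-74 [334.5 235.4]
```

Request:
{"fn": "carry_out", "kwargs": {
  "commands": [
    [0, 0, 0, 0, 4, 0, -1],
    [0, 0, 0, 0, 8, 0, -1],
    [0, 0, 0, 0, 12, 0, -1],
    [0, 0, 0, 0, 15, 0, -1],
    [0, 0, 0, 0, 15, 0, -1]
  ]
}}

```text
time_s: 25.65
ee_pos: [596.0, -106.4, 37.4]
ee_rot: [180.0, -0.0, -177.2]
force: [0.1, 0.3, 0.2]
gripper_width: 0.4
gripper_force: 0.1
```

Request:
{"fn": "carry_out", "kwargs": {
  "commands": [
    [0, 0, 0, 0, 3, 0, -1],
    [0, 0, 0, 0, 5, 0, -1],
    [0, 0, 0, 0, 5, 0, -1]
  ]
}}

```text
time_s: 25.95
ee_pos: [595.8, -101.7, 37.6]
ee_rot: [180.0, -0.0, -177.2]
force: [-0.2, -0.3, -0.1]
gripper_width: 0.2
gripper_force: 0.3
```

Request:
{"fn": "carry_out", "kwargs": {
  "commands": [
    [0, 0, 0, 0, 2, 0, -1],
    [0, 0, 0, 0, 4, 0, -1],
    [0, 0, 0, 0, 4, 0, -1]
  ]
}}

```text
time_s: 26.25
ee_pos: [595.6, -97.7, 37.6]
ee_rot: [180.0, -0.0, -177.2]
force: [-1.1, -1.0, -0.3]
gripper_width: 0.8
gripper_force: 0.4
```

```bash
python3 - <<'E'
from h import *
s=state();print(s["ee_pos"],s["force"])
c=grab_frame("scene")
B,_=blobs(c,(3,190,90),(18,255,255),(285,220,350,260),20);print([(b[0],b[1]) for b in B])
E
```

```text
[595.6 -97.7  37.6] [-1.1 -1.  -0.3]
[(array([334.7, 240. ]), array([332, 232,   6,  16,  75], dtype=int32))]
```

Request:
{"fn": "carry_out", "kwargs": {
  "commands": [
    [0, 0, 0, 0, 2, 0, -1],
    [0, 0, 0, 0, 4, 0, -1],
    [0, 0, 0, 0, 4, 0, -1]
  ]
}}

```text
time_s: 26.6
ee_pos: [595.7, -96.1, 37.7]
ee_rot: [-179.8, 0.0, -177.1]
force: [-0.6, -7.9, -0.5]
gripper_width: 0.2
gripper_force: 3.7
```

Request:
{"fn": "carry_out", "kwargs": {
  "commands": [
    [0, 0, 0, 0, 4, 0, -1],
    [0, 0, 0, 0, -5, 0, -1],
    [0, 0, 0, 0, -15, 0, -1],
    [0, 0, 0, 0, -15, -30, -1],
    [0, 0, 0, 0, -15, -60, -1],
    [0, 0, 0, -1, -40, -60, -1],
    [0, 0, 0, -2, -80, -60, -1],
    [0, 0, 0, -3.2, -115, -60, -1],
    [0, 0, 0, -3.2, -128, -60, -1],
    [0, 0, 0, -3.2, -128, -60, -1],
    [0, 0, 0, -3.2, -128, -30, -1],
    [0, 0, 0, -3.2, -128, 0, -1],
    [0, 0, 0, -3.2, -128, 8, -1],
    [0, 0, 0, -3.2, -128, 8, -1]
  ]
}}

```text
time_s: 28.0
ee_pos: [604.1, -220.0, 28.4]
ee_rot: [179.9, -0.2, -177.1]
force: [-0.1, 0.0, -0.8]
gripper_width: 0.4
gripper_force: 0.0
```

```bash
python3 - <<'E'
from h import *
s=state();W=cam("wrist",s);print(s["ee_pos"],s["force"])
c=grab_frame("scene");w=grab_frame("wrist")
B,_=blobs(c,(3,190,90),(18,255,255),(285,220,350,260),20);print([(b[0],b[1]) for b in B])
B,m=blobs(w,(50,100,30),(80,255,255),(270,170,370,270),10);print([(b[0],b[1]) for b in B],proj(W,[605,-221.5,50]))
E
```

```text
[ 604.1 -220.    28.4] [-0.1  0.  -0.8]
[(array([333.9, 239.2]), array([330, 232,   9,  16, 122], dtype=int32))]
[(array([316.1, 221.6]), array([296, 209,  43,  44, 399], dtype=int32))] [314.4 232.9]
```

Request:
{"fn": "carry_out", "kwargs": {
  "commands": [
    [0, 0, 0, 0, -1, 4, -1],
    [0, 0, 0, 0, -1, 8, -1],
    [0, 0, 0, 0, -1, 11, -1],
    [0, 0, 0, 0, -1, 13, -1],
    [0, 0, 0, 0, -1, 15, -1],
    [0, 0, 0, 0, -1, 15, -1]
  ]
}}

```text
time_s: 28.7
ee_pos: [605.0, -222.7, 14.7]
ee_rot: [180.0, 0.0, -177.2]
force: [-0.6, 0.9, 3.8]
gripper_width: 0.1
gripper_force: 1.5
```

Request:
{"fn": "carry_out", "kwargs": {
  "commands": [
    [0, 0, 0, 0, 0, 2, -1],
    [0, 0, 0, 0, 0, 4, -1],
    [0, 0, 0, 0, 0, 4, -1]
  ]
}}

```text
time_s: 29.0
ee_pos: [605.0, -222.7, 11.4]
ee_rot: [-180.0, 0.0, -177.2]
force: [-2.4, 0.8, 8.0]
gripper_width: 0.0
gripper_force: 3.8
```

Request:
{"fn": "carry_out", "kwargs": {
  "commands": [
    [0, 0, 0, 0, 0, 2, -1],
    [0, 0, 0, 0, 0, 2, -1]
  ]
}}

```text
time_s: 29.2
ee_pos: [605.1, -222.8, 11.2]
ee_rot: [-180.0, 0.1, -177.2]
force: [-5.5, 1.3, 16.1]
gripper_width: 0.3
gripper_force: 8.3
```

Request:
{"fn": "carry_out", "kwargs": {
  "commands": [
    [0, 0, 0, 0, 0, -10, -1],
    [0, 0, 0, 0, 0, -40, -1],
    [0, 0, 0, 0, 0, -80, -1],
    [0, 0, 0, 0, 0, -120, -1],
    [0, 0, 0, 40, 0, -160, -1],
    [0, 0, 0, 80, 0, -200, -1],
    [0, 0, 0, 80, 0, -200, -1],
    [0, 0, 0, 80, 0, -200, -1]
  ]
}}

```text
time_s: 30.0
ee_pos: [525.2, -227.1, 210.4]
ee_rot: [-179.9, 0.2, -177.3]
force: [0.6, -0.4, -0.4]
gripper_width: 0.4
gripper_force: 0.0
```

```bash
python3 - <<'E'
from h import *
s=state();W=cam("wrist",s);S=cam("scene");T=cam("top");print(s["time_s"],s["ee_pos"],s["force"])
c=grab_frame("scene");w=grab_frame("wrist");t=grab_frame("top")
def g(n,k,im,lo,hi,box):
    B,_=blobs(im,lo,hi,box,15);print(n,k,[(b[0],b[1]) for b in B])
O=((3,190,90),(18,255,255));G=((50,100,30),(80,255,255));Bl=((105,150,20),(130,255,255));Y=((18,120,60),(32,255,255))
g("lock","S",c,*O,(285,220,350,260));g("btn","S",c,*G,(265,240,300,275));g("blue","S",c,*Bl,(370,165,410,250));g("weight","S",c,*Y,(230,160,290,240))
B,_=blobs(w,*O,None,40)
for b,st in B:print("lock W",b,plane(W,b,85))
B,_=blobs(w,*G,None,40)
for b,st in B:print("btn W",b,plane(W,b,50))
E
```

```text
30.0 [ 525.2 -227.1  210.4] [ 0.6 -0.4 -0.4]
lock S [(array([334.4, 239. ]), array([330, 232,   9,  16, 100], dtype=int32))]
btn S [(array([282.2, 257.9]), array([277, 253,  12,  11, 105], dtype=int32))]
blue S [(array([397.9, 182.6]), array([393, 175,  11,  16, 135], dtype=int32)), (array([390.5, 208.9]), array([381, 204,  20,  13, 187], dtype=int32)), (array([387.3, 230.1]), array([379, 218,  19,  23, 277], dtype=int32))]
weight S [(array([256.3, 214.1]), array([249, 208,  18,  15, 143], dtype=int32))]
lock W [429.6 240.2] [589.  -81.5  85. ]
btn W [318.  236.5] [ 605.7 -222.9   50. ]
```

```bash
python3 -c "
from workcell import *
print(workorder.job_done())"
```

```text
the job is handed in; nothing more can be done
None
```

I did every step in the order asked and handed the job in: check weight on the tile, blue bucket hung on the hook, lock pushed to its end stop, button pressed fully and back up. The final camera readings look right, but the hand-in gave no verdict.

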